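# Return an empty carrier tray to the stock drawer

## Task

Pull the blue-fronted drawer of the grey cabinet out gently until you feel it come up against its stop, which cannot be seen, and leave it there. Then take the empty black tray from the bench and set it gently down into the matching black tray in the drawer, nested squarely and fully home, and let go. Do not wrench the drawer against its stop or press hard on the trays, and leave the other things on the bench where they are.

Things in the scene. Friction and masses are not known exactly. Their poses are not given: they have to be found in the camera images.
- drawer (a joint): How far the drawer is out (m), 0 fully shut; it slides straight out. It drags with about 2 N plus 8 N per m/s. A hidden sprung buffer under it stops it, set anywhere from 150 to 185 mm out, anew at each start. The buffer gives about 1 mm per 5 N; more than 35 N on it is wrenching.
- runner: Steel runner inside the cabinet under the drawer, fixed, with the hidden buffer somewhere along it. Origin on the cabinet's centre line, 12 mm above the bench.
- cabinet: Grey steel cabinet, 270 mm deep (its x, drawer front included) by 250 mm wide (its y) by 116 mm high, fixed. Origin at the centre of its underside; its front looks along its -x and the drawer comes out along its -x.
- drawer_handle (a point): Middle of the drawer's handle: a level steel bar, 12 mm thick and 110 mm long across the drawer (along the cabinet's y), 50 mm out from the blue front (44 mm clear behind the bar), 84 mm above the bench, 32 mm below the cabinet's top. Two posts, 50 mm either side of the middle, carry it. Same axes as the cabinet.
- drawer_floor (a point): Centre of the drawer's inner floor, 32 mm above the bench; axes as the cabinet's. The drawer inside is 223 mm along x, 200 mm along y; its side and back walls stand 49 mm above that floor. The blue front stands to 111 mm above the bench; its outer face is 132.5 mm and its back 117.5 mm (the drawer's inner end wall 111.5 mm) before this point along -x.
- tray: The loose empty tray on the bench. Black rigid open tray, 150 mm long (its x), 66 mm wide (its y), 46 mm high; origin at the centre of its underside, z up. Nested in its twin it sits 14 mm higher, rim band on rim band, with about 1.7 mm play all round. 0.1 to 0.2 kg.
- tray_rim (a point): Centre of the loose tray's mouth, level with its rim top, 46 mm above its underside. The top 14 mm is an upright rim band, 150 x 66 mm outside, 4 mm thick (opening 142 x 58 mm), to grip across the 66 mm (fingers below the band would foul the twin's rim); it rests on the twin's rim. Below, the walls taper in by 17 degrees to a floor about 118 x 34 mm, 3 mm thick.
- drawer_tray: The twin tray, loose, standing on the drawer's floor nearer the front, its long side across the drawer; hidden until the drawer is out. It rides along with the drawer. Black rigid open tray, 150 mm long (its x), 66 mm wide (its y), 46 mm high; origin at the centre of its underside, z up. 
- drawer_tray_rim (a point): Centre of the drawer tray's mouth, at the level of its rim top.
- slide_box_a: Clear flat box with yellow bands, 130 x 45 x 22 mm, lying on the blue wipes. Leave it. Origin at the centre of its underside.
- slide_box_b: Another such clear box on the blue wipes. Leave it. Origin at the centre of its underside.
- tape_roll: Roll of tape, 84 mm across, 24 mm high, lying on the back of the cabinet's top. Leave it. Origin at the centre of its underside.
- paper_roll: White paper roll, 120 mm across, 190 mm tall, standing at the right. Leave it. Origin at the centre of its underside.
- lid: Flat black lid, 120 x 90 x 12 mm, not hollow, lying on the right of the bench. Leave it. Origin at the centre of its underside.
There are look-alikes about, which are no part of the job. What is shaped like the tray but orange, pink or yellow is not meant.

How it is judged:
On the way, in this order (a step that is already met when the one before it is completed fails the run):
1. the drawer is out against its hidden stop (within 4 mm), the tray not yet in it (x of buffer_c0 in the frame of drawer_floor above 0.0895 m and distance between tray and drawer_tray above 0.05 m), for 0.2 s.
2. the tray is nested in the drawer's tray (z of tray in the frame of drawer_tray between 0.009 and 0.018 m and x of tray in the frame of drawer_tray between -0.006 and 0.006 m and y of tray in the frame of drawer_tray between -0.006 and 0.006 m), for 0.2 s.
At the end, for the whole second after the job is handed in: The drawer stands within 5 mm of its stop; the loose tray sits nested in the drawer's tray, 14 mm (11.5 to 16.5) above it, within 4 mm of its centre each way, level and in line with it within 0.05 rad and 0.08 rad; the drawer's tray stands flat on the drawer's floor; both at rest (x of buffer_c0 in the frame of drawer_floor above 0.0885 m and z of tray in the frame of drawer_tray between 0.0115 and 0.0165 m and x of tray in the frame of drawer_tray between -0.004 and 0.004 m and y of tray in the frame of drawer_tray between -0.004 and 0.004 m and angle between the z axis of tray and the z axis of drawer_tray, either way round below 0.05 rad and angle between the x axis of tray and the x axis of drawer_tray, either way round below 0.08 rad and angle between drawer_tray's own z axis and vertical below 0.05 rad and z of drawer_tray in the frame of drawer_floor between -0.003 and 0.003 m and linear speed of each of tray, drawer_tray below 0.02 m/s); the robot touches nothing.
It fails at once if the drawer is wrenched or slammed against its stop (over 35 N) (contact force between runner and drawer above 35 N).
It fails at once if the trays are pressed or dropped together hard (over 45 N) (contact force between tray and drawer_tray above 45 N).
It fails at once if another thing on the bench is moved by more than 25 mm (distance of any of slide_box_a, slide_box_b, tape_roll, paper_roll, lid from where it was at the start of the episode above 0.025 m).
It also fails if it takes over 61 s, if anything falls off the work surface, if the arm or the gripper's body presses on something with over 40 N, if the wrist force passes 120 N, or if a joint passes its speed limit or range.

## Robot

A 7-joint arm with a two-finger parallel gripper is mounted at the origin on the work surface. World frame = base frame: x ahead of the robot, y to its left, z up, the work surface at z = 0. Lengths are in m, angles in rad, forces in N, time in s.
With the tool pointing down it reaches from about 0.4 to 0.9 m from the base axis. Payload 5.5 kg.
Tool frame: the origin (TCP) lies on the centre line of the jaws, within the pads' length; the fingertips stand 25 mm ahead of it and the grasp point (between the pads) lies 6 mm ahead of it; z points along the fingers, y is the line along which they close (so a half turn about z gives the same grasp; the last joint's range is limited). The gripper opens to 85 mm and grips with 20 to 120 N. Pads are 22 mm wide; open, the fingers measure 114 mm over their backs; the gripper's body (76 mm by 85 mm) begins 54 mm behind the grasp point. The pads swing forward as they close: fully open they stand 13 mm farther back than shut.
Start: joints at [1.508, 0.501, -0.427, 1.55, 0.221, 1.138, -0.21], TCP at [0.208, -0.616, 0.256] pointing down, gripper open.
Joint ranges: [-2.88, 2.88], [-0.31, 2.03], [-1.54, 1.56], [0.2, 2.42], [-1.41, 4.55], [0.19, 2.02], [-2.57, 2.57]. Speed limits (rad/s): [2.57, 2.57, 3.14, 3.14, 3.14, 3.14, 3.14].

## Interface

Orientations are given as a unit quaternion [x, y, z, w].
In Python, from station import bot, eyes gives the robot as it stands.
- The arm moves only by the tool drive_tool, never from a script. Its arguments are lists of equal length, an entry for each row: "delta_pos": the shift along the tool's x, y, z scaled (see below), a list of three; "twist": the turn about the tool's z scaled (see below); "grip": the opening, from -1 (shut) to 1 (fully open). A call has 1 to 12 rows; each row shifts and turns the commanded pose from where the row before left it, along the tool's axes as they then stand; what a row does not reach is not made up. The controller multiplies each number of a shift by 40 mm and each number of a turn by 6 degrees. A row lasts 1/10 s, in which the tool goes at most 50 mm and 8.59 degrees, less where a joint would pass 70% of its speed; a pose out of reach is approached as far as the arm can. A call with a number of a shift or a turn outside -1 to 1 is refused whole. A call with a gripper value outside its range is refused whole. The fingers move at their own pace and stop on an object; the grip force is fixed at half the most. Time passes only in rows, so rows that do not move let the fingers close. It gives the time, the measured TCP pose, the force, the opening and the grip force at its end, in the units of the state.
- bot.get_obs(): the state, without advancing time (a new reading comes with each control period).
- eyes.snapshot(name): name is "scene" or "side" or "wrist"; returns the picture (480x640x3 uint8, red, green, blue); there is no depth.
- eyes.get_calibration(name): a dict with "K" (3x3 intrinsics, pixels), "rvec" (rotation vector, rad) and "tvec" (3), from world to camera coordinates, as OpenCV has them. Camera axes: x right, y down, z forward; pixel columns grow to the right and rows downward; lengths in m; the calibration is good to about 2 mm. A picture is of the moment at which its call begins: read the wrist's pose just before it. get_calibration takes no time and is no camera call; for the wrist camera it gives the pose at the moment of the call.
- bot.finish_job(): hands the job in; it is judged then, once.
Trained networks look in the newest picture that a camera, given by its name, has taken for a name from the list of things; names that differ only in an ending like _2 or _b are one class to them, and where a whole thing is asked for, a point or a joint stands for the part that bears it (a point fixed in the world has none). Each returns a list of dicts, best first, with "score" (0 to 1); they miss things now and then, are a little off and sometimes report something else, mostly with a low value. They report only what shows in the picture. A call takes as long as a camera call. They do not tell look-alikes from the thing itself.
- eyes.boxes_of(name, camera): "box" ([left, top, right, bottom] in pixels, round what is visible of it).
The state is a dict: "clock": time; "joint_pos": joint angles; "qd": joint speeds; "joint_torque": joint torques, N m; "tcp_pos": TCP position; "eef_rot": TCP orientation; "contact_force": force on the tool from outside, world axes, zero at the start; "torque": the same for the moment, N m; "grip_width": opening from 0.0 (shut) to 1.0 (fully open); "finger_force": force on a finger pad.
Only numpy, scipy, OpenCV 4.12 (cv2) and the standard library are available. Lean on these libraries where they do the work, as an engineer would, in place of code of your own. Each camera call takes 0.05 s, during which the arm holds its last target. There are 200 camera calls.

## Working session

There is one attempt and no reset: what is moved stays moved. The work goes in short steps, Python scripts to look and compute and a tool call to move; the robot and the scene stay as the last step left them, time stands still between calls to the robot, and variables do not carry over. Pictures are saved under pics/ and viewed, at most 10 in all, crops included, and the job is handed in when it is done.

Besides the shell and the picture viewer there is one more tool, called by a JSON object that holds its "op" and its "data", one argument or row to a line. drive_tool: Moves the arm, as the interface text tells. Shifts and turns lie within -1 to 1; 1 stands for 40 mm of shift or 6 degrees of turn. Its arguments: {"type":"object","properties":{"delta_pos":{"type":"array","items":{"type":"array","items":{"type":"number","minimum":-1,"maximum":1}}},"twist":{"type":"array","items":{"type":"number","minimum":-1,"maximum":1}},"grip":{"type":"array","items":{"type":"number"}}},"required":["delta_pos","twist","grip"]}

```bash
ls; mkdir -p pics
python3 - <<'E'
from station import bot, eyes
import cv2,numpy as np
o=bot.get_obs()
for k,v in o.items(): print(k,np.round(v,3))
a=eyes.snapshot("scene");b=eyes.snapshot("side")
cv2.imwrite("pics/scene0.png",a[...,::-1]);cv2.imwrite("pics/side0.png",b[...,::-1])
for c in("scene","side"):
  k=eyes.get_calibration(c);print(c,np.round(k["K"],1).tolist(),k["rvec"],k["tvec"])
  for n in("tray","drawer_handle","cabinet"):
    print(n,[(np.round(d["box"]).tolist(),round(d["score"],2)) for d in eyes.boxes_of(n,c)][:5])
E
```

```text
pics
clock 0.0
joint_pos [ 1.508  0.502 -0.427  1.551  0.221  1.138 -0.21 ]
qd [-0.002 -0.     0.    -0.    -0.001 -0.001 -0.   ]
joint_torque [ 0.0000e+00 -5.6952e+01 -5.8160e+00 -2.8094e+01  1.1000e-02  1.2000e-02
 -0.0000e+00]
tcp_pos [ 0.208 -0.615  0.255]
eef_rot [ 0.987  0.162 -0.    -0.001]
contact_force [-0.235 -0.049 -0.259]
torque [ 0.021 -0.007  0.076]
finger_force 0.0
grip_width 1.001
scene [[447.7, 0.0, 311.0], [0.0, 447.7, 245.0], [0.0, 0.0, 1.0]] [ 1.47132161  2.14943314 -0.85368875] [ 0.24502307 -0.24906704  1.48445018]
tray [([229.0, 231.0, 271.0, 283.0], 0.77), ([308.0, 207.0, 338.0, 253.0], 0.72), ([407.0, 214.0, 454.0, 258.0], 0.68), ([239.0, 193.0, 294.0, 215.0], 0.62)]
drawer_handle [([379.0, 260.0, 443.0, 351.0], 0.98)]
cabinet [([378.0, 259.0, 559.0, 430.0], 0.73), ([180.0, 183.0, 212.0, 212.0], 0.46)]
side [[439.0, 0.0, 310.7], [0.0, 439.0, 241.6], [0.0, 0.0, 1.0]] [ 0.58869341 -2.68513792  1.14908552] [0.43827328 0.25800498 0.9716076 ]
tray [([298.0, 209.0, 360.0, 240.0], 0.96), ([340.0, 258.0, 402.0, 289.0], 0.92), ([392.0, 209.0, 419.0, 251.0], 0.69), ([320.0, 340.0, 399.0, 412.0], 0.56)]
drawer_handle [([206.0, 283.0, 291.0, 374.0], 0.73), ([391.0, 175.0, 439.0, 202.0], 0.55)]
cabinet [([92.0, 286.0, 289.0, 478.0], 0.73)]
```

View pics/scene0.png

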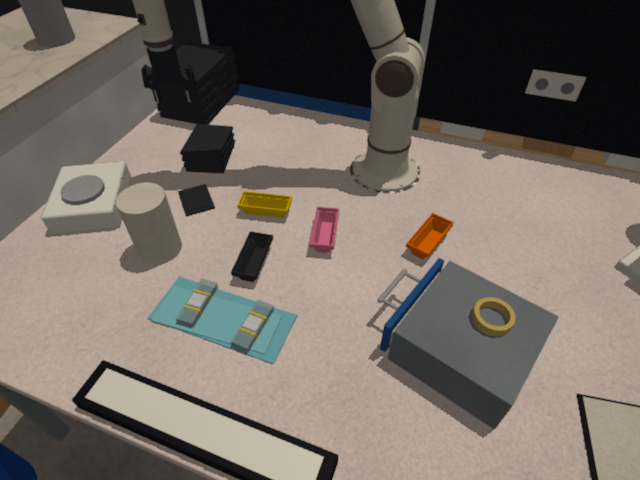

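View pics/side0.png

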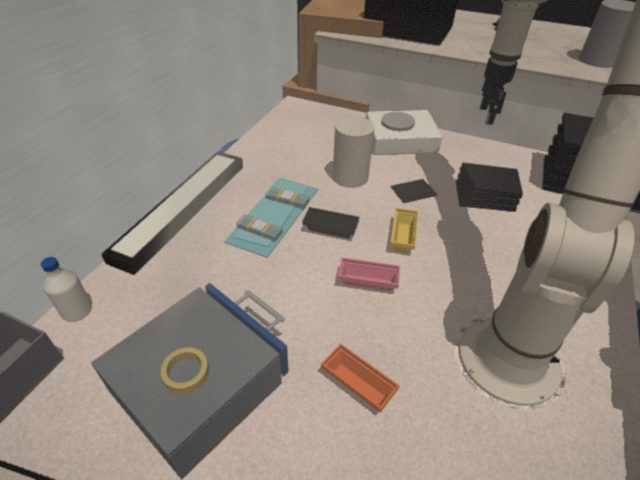

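The scene view shows the black tray at about (253,256), with the yellow (265,205), pink (324,229) and orange (430,235) look-alikes near it. The handle is at about (400,288) and the lid at (197,199). In the side view the black tray is at about (331,222) and the handle at (262,310). Only the item at scene (253,256) / side (331,222) is both black and tray-shaped. I'll confirm it with an enlarged crop that also takes in the handle.

```bash
cat > h.py <<'E'
import numpy as np,cv2
from scipy.spatial.transform import Rotation as R
def P(cal):
    r=cv2.Rodrigues(np.array(cal["rvec"],float))[0];t=np.array(cal["tvec"],float).reshape(3)
    return np.array(cal["K"],float),r,t
def tri(obs):  # [(cal,(u,v)),...] -> point, residual px
    A=[]
    for c,(u,v) in obs:
        K,r,t=P(c);M=K@np.c_[r,t];A+= [u*M[2]-M[0],v*M[2]-M[1]]
    X=np.linalg.svd(np.array(A))[2][-1];X=X[:3]/X[3]
    return X,[float(np.hypot(*(proj(c,X)-p))) for c,p in obs]
def proj(c,X):
    K,r,t=P(c);x=K@(r@np.asarray(X,float)+t);return x[:2]/x[2]
def plane(c,uv,z):
    K,r,t=P(c);d=r.T@np.linalg.solve(K,[uv[0],uv[1],1.]);o=-r.T@t;return o+d*(z-o[2])/d[2]
E
python3 - <<'E'
import cv2,numpy as np
a=cv2.imread("pics/scene0.png");b=cv2.imread("pics/side0.png")
f=lambda im,x,y,w,h:cv2.resize(im[y:y+h,x:x+w],(400,300),interpolation=cv2.INTER_CUBIC)
cv2.imwrite("pics/c1.png",np.vstack([np.hstack([f(a,213,226,80,60),f(b,291,192,80,60)]),np.hstack([f(a,360,250,160,120),f(b,180,270,160,120)])]))
E
```

```text
(no output)
```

View pics/c1.png

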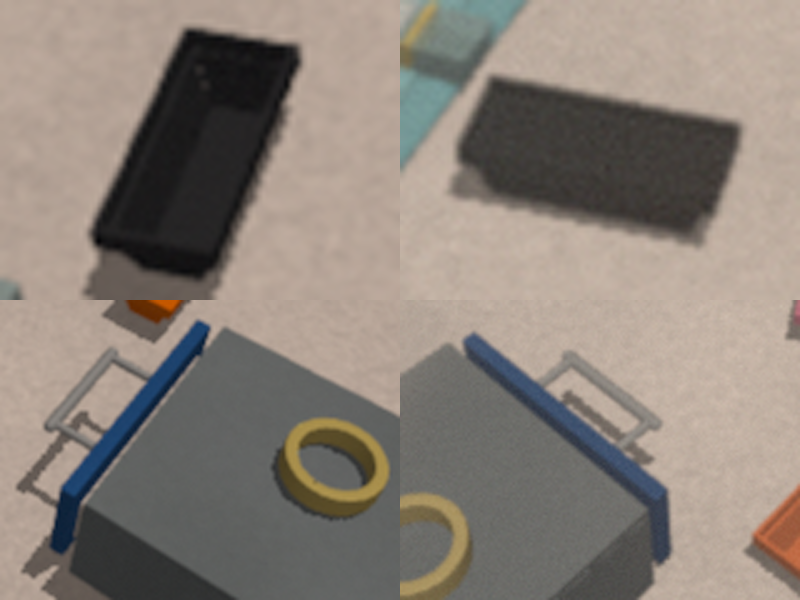

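The crop confirms an upright, open black tray, with the handle clearly visible in both views. Next I'll triangulate.

Run:
```python
from station import bot, eyes
from h import *
s,d=eyes.get_calibration("scene"),eyes.get_calibration("side")
for n,u,v in [("trayA",(250.4,232.4),(359,217)),("trayB",(232,273.2),(309,207.4)),("hNear",(404.8,270.8),(282,319.6)),("hFar",(379.2,300),(248,292.4)),("fNear",(442,260.5),(286,346)),("fFar",(387.2,326),(208,285.2))]:
    X,r=tri([(s,u),(d,v)]);print(n,X.round(4),np.round(r,1))
print("trayTR", plane(s,(272.8,235.2),.046))
for c in (s,d):
    K,r,t=P(c);print("cam",-r.T@t)
w=eyes.get_calibration("wrist");K,r,t=P(w);print(K,-r.T@t);o=bot.get_obs()
Rt=R.from_quat(o["eef_rot"]).as_matrix();print("cam in tool",Rt.T@(-r.T@t-o["tcp_pos"]),"R tool->cam axes\n",(r@Rt).round(3)); print(Rt.round(3))
```

```text
trayA [ 0.4522 -0.2647  0.0413] [0.2 0.2]
trayB [ 0.5993 -0.243   0.0415] [0.3 0.3]
hNear [0.472  0.1693 0.0826] [0.4 0.5]
hFar [0.5769 0.1347 0.082 ] [0.3 0.3]
fNear [0.4276 0.243  0.1078] [1.3 1.7]
fFar [0.6551 0.1717 0.1079] [0.4 0.4]
trayTR [ 0.44450786 -0.19930067  0.046     ]
cam [1.19165444 0.22268544 0.92522101]
cam [0.18524668 0.66061099 0.85553968]
[[355.5700241    0.         316.30888309]
 [  0.         355.5700241  241.08583234]
 [  0.           0.           1.        ]] [ 0.2849884  -0.58902821  0.37456444]
cam in tool [ 0.08146096 -0.00068474 -0.11839791] R tool->cam axes
 [[ 0.001  1.     0.001]
 [-0.949  0.001 -0.316]
 [-0.316 -0.001  0.949]]
[[ 0.947  0.32  -0.   ]
 [ 0.32  -0.947  0.   ]
 [ 0.    -0.    -1.   ]]
```

{"op": "drive_tool", "data": {
  "delta_pos": [
    [0,0,0],
    [0,0,0],
    [0,0,0],
    [0,0,0],
    [0,0,0],
    [0,0,0],
    [0,0,0],
    [0,-1,0],
    [0,-1,0],
    [0,-1,0],
    [0,-1,0],
    [0,-1,0]
  ],
  "twist": [0.86,0.86,0.86,0.86,0.86,0.86,0.86,0,0,0,0,0],
  "grip": [0.1,0.1,0.1,0.1,0.1,0.1,0.1,0.1,0.1,0.1,0.1,0.1]
}}

```text
clock: 1.6
tcp_pos: [0.2685, -0.4234, 0.2565]
eef_rot: [0.988, -0.152, 0.0, 0.0]
contact_force: [0.3, 1.2, 0.7]
grip_width: 0.552
finger_force: 0.0
```

{"op": "drive_tool", "data": {
  "delta_pos": [
    [0.15,-1,0],
    [0.15,-1,0],
    [0.15,-1,0],
    [0.15,-1,0],
    [0.15,-1,0],
    [0.15,-1,0],
    [0.15,-1,0],
    [0.15,-1,0],
    [0.15,-1,0],
    [0.15,-1,0],
    [0.15,-1,0],
    [0.15,-1,0]
  ],
  "twist": [0,0,0,0,0,0,0,0,0,0,0,0],
  "grip": [0.1,0.1,0.1,0.1,0.1,0.1,0.1,0.1,0.1,0.1,0.1,0.1]
}}

```text
clock: 2.8
tcp_pos: [0.4813, 0.0127, 0.2567]
eef_rot: [0.988, -0.152, 0.001, 0.0]
contact_force: [1.2, -0.3, -0.2]
grip_width: 0.552
finger_force: 0.0
```

{"op": "drive_tool", "data": {
  "delta_pos": [
    [0,-0.9,0],
    [0,-0.9,0],
    [0,-0.9,0],
    [0,-0.9,0],
    [0,0,0],
    [0,0,0]
  ],
  "twist": [0,0,0,0,0,0],
  "grip": [0.1,0.1,0.1,0.1,0.1,0.1]
}}

```text
clock: 3.4
tcp_pos: [0.5236, 0.1496, 0.2562]
eef_rot: [0.989, -0.151, -0.0, -0.0]
contact_force: [0.7, -0.7, 0.1]
grip_width: 0.549
finger_force: 0.0
```

Run:
```python
from station import bot, eyes
from h import *
o=bot.get_obs();print(o["tcp_pos"].round(4) if hasattr(o["tcp_pos"],"round") else o["tcp_pos"],o["contact_force"])
c=eyes.get_calibration("wrist");a=eyes.snapshot("wrist")
for X in [(.472,.1693,.084),(.5769,.1347,.084)]: print(proj(c,X))
cv2.imwrite("pics/w1.png",a[...,::-1])
```

```text
[0.5236 0.1496 0.2562] [ 0.72666001 -0.67673365  0.13887538]
[313.37234505 282.28284167]
[315.41496353 156.11730012]
```

View pics/w1.png

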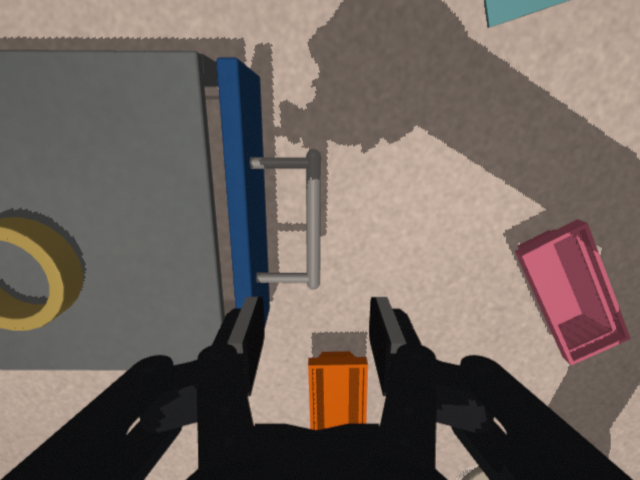

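The wrist view shows the bar running from (314,153) to (314,285), aligned with the tool and centred between the fingers. That matches the prediction, so I'll descend and grip.

{"op": "drive_tool", "data": {
  "delta_pos": [
    [0,-0.06,0.8],
    [0,0,0.8],
    [0,0,0.8],
    [0,0,0.8],
    [0,0,0.6],
    [0,0,0.35],
    [0,0,0]
  ],
  "twist": [0,0,0,0,0,0,0],
  "grip": [0.1,0.1,0.1,0.1,0.1,0.1,0.1]
}}

```text
clock: 4.15
tcp_pos: [0.5231, 0.1483, 0.0884]
eef_rot: [0.988, -0.153, -0.002, 0.001]
contact_force: [0.0, 0.0, -0.0]
grip_width: 0.552
finger_force: 0.0
```

{"op": "drive_tool", "data": {
  "delta_pos": [
    [0,0,0],
    [0,0,0],
    [0,0,0],
    [0,0,0],
    [0,0,0],
    [0,0,0],
    [0,0,0]
  ],
  "twist": [0,0,0,0,0,0,0],
  "grip": [-0.2,-0.4,-0.7,-1,-1,-1,-1]
}}

```text
clock: 4.85
tcp_pos: [0.5256, 0.1511, 0.0916]
eef_rot: [0.988, -0.152, 0.001, -0.0]
contact_force: [-0.7, -1.0, 6.9]
grip_width: 0.117
finger_force: 58.6
```

{"op": "drive_tool", "data": {
  "delta_pos": [
    [0,0.1,0],
    [0,0.25,0],
    [0,0.4,0],
    [0,0.4,0],
    [0,0.4,0],
    [0,0.4,0],
    [0,0.4,0],
    [0,0.4,0],
    [0,0.3,0],
    [0,0.2,0],
    [0,0.1,0],
    [0,0,0]
  ],
  "twist": [0,0,0,0,0,0,0,0,0,0,0,0],
  "grip": [-1,-1,-1,-1,-1,-1,-1,-1,-1,-1,-1,-1]
}}

```text
clock: 6.05
tcp_pos: [0.4849, 0.0219, 0.0915]
eef_rot: [0.988, -0.152, 0.001, 0.0]
contact_force: [-1.4, -0.1, 12.6]
grip_width: 0.118
finger_force: 60.2
```

{"op": "drive_tool", "data": {
  "delta_pos": [
    [0,0.05,-0.02],
    [0,0.06,-0.02],
    [0,0.06,0],
    [0,0.06,0],
    [0,0.04,0]
  ],
  "twist": [0,0,0,0,0],
  "grip": [-1,-1,-1,-1,-1]
}}

```text
clock: 6.55
tcp_pos: [0.4818, 0.0122, 0.0917]
eef_rot: [0.988, -0.152, 0.001, -0.0]
contact_force: [5.5, 1.4, -6.0]
grip_width: 0.114
finger_force: 58.8
```

{"op": "drive_tool", "data": {
  "delta_pos": [
    [0,0.04,0],
    [0,0.04,0],
    [0,0.04,0]
  ],
  "twist": [0,0,0],
  "grip": [-1,-1,-1]
}}

```text
clock: 6.85
tcp_pos: [0.4811, 0.0101, 0.0917]
eef_rot: [0.988, -0.151, 0.001, -0.002]
contact_force: [8.0, 9.1, -11.2]
grip_width: 0.116
finger_force: 58.4
```

{"op": "drive_tool", "data": {
  "delta_pos": [
    [0,0,0.01],
    [0,0,0]
  ],
  "twist": [0,0],
  "grip": [-1,-1]
}}

```text
clock: 7.05
tcp_pos: [0.4811, 0.0101, 0.0917]
eef_rot: [0.989, -0.151, 0.001, -0.002]
contact_force: [5.7, 5.6, -4.5]
grip_width: 0.114
finger_force: 59.1
```

{"op": "drive_tool", "data": {
  "delta_pos": [
    [0,0.03,0],
    [0,0.03,0]
  ],
  "twist": [0,0],
  "grip": [-1,-1]
}}

```text
clock: 7.25
tcp_pos: [0.4809, 0.0095, 0.0917]
eef_rot: [0.989, -0.151, 0.002, -0.003]
contact_force: [8.1, 10.6, -8.4]
grip_width: 0.117
finger_force: 58.7
```

{"op": "drive_tool", "data": {
  "delta_pos": [
    [0,0.03,0],
    [0,0.03,0]
  ],
  "twist": [0,0],
  "grip": [-1,-1]
}}

```text
clock: 7.45
tcp_pos: [0.4807, 0.0087, 0.0918]
eef_rot: [0.989, -0.15, 0.002, -0.004]
contact_force: [9.3, 14.1, -10.2]
grip_width: 0.11
finger_force: 58.6
```

The force along the pull direction rises about 5 N per mm of travel, so the drawer is against its buffer. I'll ease off and release.

{"op": "drive_tool", "data": {
  "delta_pos": [
    [0,-0.05,0],
    [0,-0.05,0],
    [0,0,0],
    [0,0,0]
  ],
  "twist": [0,0,0,0],
  "grip": [-1,-1,-1,-1]
}}

```text
clock: 7.85
tcp_pos: [0.4812, 0.0102, 0.0917]
eef_rot: [0.989, -0.151, 0.002, -0.002]
contact_force: [6.6, 7.4, -6.0]
grip_width: 0.116
finger_force: 59.1
```

{"op": "drive_tool", "data": {
  "delta_pos": [
    [0,0,0],
    [0,0,0],
    [0,0,0],
    [0,0,0],
    [0,0,-0.4],
    [0,0,-0.9],
    [0,0,-0.9],
    [0,0,-0.9],
    [0,0,-0.9],
    [0,0,-0.8],
    [0,0,0]
  ],
  "twist": [0,0,0,0,0,0,0,0,0,0,0],
  "grip": [-0.4,-0.1,0.1,0.1,0.1,0.1,0.1,0.1,0.1,0.1,0.1]
}}

```text
clock: 8.95
tcp_pos: [0.4819, 0.0075, 0.2879]
eef_rot: [0.988, -0.152, 0.004, 0.0]
contact_force: [1.0, 0.7, 0.5]
grip_width: 0.552
finger_force: 0.0
```

Run:
```python
from station import bot, eyes
from h import *
o=bot.get_obs();print(o["tcp_pos"],o["contact_force"])
for n in("wrist","scene"):
  c=eyes.get_calibration(n);a=eyes.snapshot(n)
  if n=="wrist": print({k:np.array(v).tolist() for k,v in c.items()})
  cv2.imwrite(f"pics/{n}2.png",a[...,::-1])
a=cv2.imread("pics/wrist2.png");b=cv2.imread("pics/scene2.png")
cv2.imwrite("pics/both2.png",np.hstack([cv2.resize(a,(400,300)),cv2.resize(b[200:440,300:620],(400,300))]))
```

```text
[0.48192884 0.00751122 0.28792536] [1.03873327 0.68975697 0.48742582]
{'K': [[355.5700240976753, 0.0, 316.3088830935405], [0.0, 355.5700240976753, 241.08583233646598], [0.0, 0.0, 1.0]], 'rvec': [-1.7362266800567996, 2.364084541803789, 0.3762925730233782], 'tvec': [0.1526559412844239, 0.3854043658333808, 0.5530852957501032]}
```

View pics/both2.png

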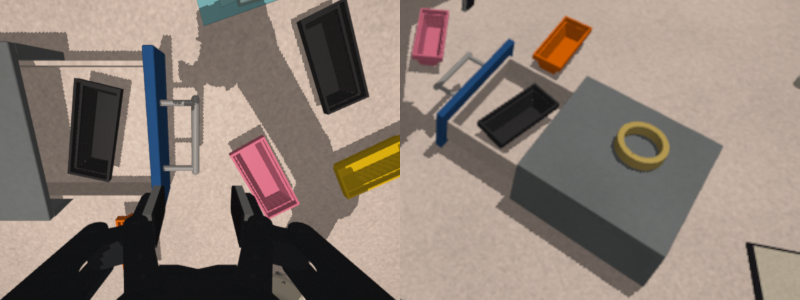

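The left half of the crop (wrist view) shows the drawer out, with the twin at full-image pixels of about (155,208), turned a few degrees. The loose tray is at about (533,90). I'll fit the tray silhouettes for pose.

```bash
cat >> h.py <<'E'
from scipy.optimize import minimize
def mask(im,c,guess,ztop,thr=62):
    m=(im.max(2)<thr).astype(np.uint8); roi=np.zeros_like(m)
    Q=[proj(c,(guess[0]+.115*np.cos(a),guess[1]+.115*np.sin(a),ztop-.02)) for a in np.arange(0,6.28,.2)]
    cv2.fillPoly(roi,[np.int32(Q)],1); m&=roi
    n,l,s,_=cv2.connectedComponentsWithStats(m); u=1+np.argmax(s[1:,4]); m=(l==u).astype(np.uint8)
    k=cv2.findContours(m,0,2)[0]; k=max(k,key=cv2.contourArea); h=np.zeros_like(m); cv2.fillPoly(h,[cv2.convexHull(k)],1); return h
def hull(p,ztop):
    x,y,a=p[:3];c,s=np.cos(a),np.sin(a);o=[]
    for L,W,dz in((.075,.033,0),(.075,.033,.014),(.059,.017,.046)):
        for i in(1,-1):
            for j in(1,-1): o.append((x+c*i*L-s*j*W,y+s*i*L+c*j*W,ztop-dz))
    return o
def iou(p,views,ztop):
    t=0
    for m,c in views:
        q=cv2.convexHull(np.float32([proj(c,X) for X in hull(p,ztop)]))
        r=np.zeros(m.shape,np.uint8);cv2.fillPoly(r,[np.int32(np.round(q*16))],1,lineType=8,shift=4)
        t+=(r&m).sum()/(r|m).sum()
    return t/len(views)
def fit(views,g,ztop=None,z0=.05):
    # free z if ztop None
    f=(lambda p:-iou(p,views,ztop)) if ztop is not None else (lambda p:-iou(p,views,p[3]))
    p0=list(g)+([] if ztop is not None else [z0]); best=None
    for st in(.012,.004):
        S=np.vstack([p0]+[np.array(p0)+np.eye(len(p0))[i]*st*(4 if i==2 else 1) for i in range(len(p0))])
        r=minimize(f,p0,method="Nelder-Mead",options=dict(initial_simplex=S,xatol=1e-5,fatol=1e-5,maxiter=400));p0=r.x
    return r.x,-r.fun
E
python3 - <<'E'
from station import eyes,bot
from h import *
c=eyes.get_calibration("wrist");w=cv2.imread("pics/wrist2.png")
s=eyes.get_calibration("scene");b=cv2.imread("pics/scene2.png");b0=cv2.imread("pics/scene0.png")
print(plane(c,(155,208),.06))
dt=plane(c,(155,208),.06)
for n,g,views in [("drawer",(dt[0],dt[1],-.3),[(w,c)]),("drawer2",(dt[0],dt[1],-.3),[(w,c),(b,s)]),("loose",(.522,-.221,.147),[(w,c)]),("loose2",(.522,-.221,.147),[(w,c),(b0,s)])]:
    z=.078 if n[0]=="d" else .046
    V=[(mask(i,k,g,z),k) for i,k in views]
    print(n,fit(V,g,z), fit(V,g,None,z) if len(V)>1 else "",[int(m.sum()) for m,_ in V])
E
```

```text
[0.5285696  0.15893047 0.06      ]
drawer (array([ 0.52592184,  0.15907399, -0.54417344]), np.float64(0.9678714859437751))  [11573]
drawer2 (array([ 0.52838007,  0.15905886, -0.53823487]), np.float64(0.9431936899339697)) (array([ 0.52596371,  0.16129407, -0.55247007,  0.07311829]), np.float64(0.9703120352334986)) [11573, 1625]
loose (array([ 0.51817817, -0.22054496,  0.14703881]), np.float64(0.9642301710730948))  [13022]
loose2 (array([ 0.51944126, -0.22135568,  0.15942022]), np.float64(0.9345694195548157)) (array([ 0.51649555, -0.22472985,  0.1396008 ,  0.0390963 ]), np.float64(0.968753339132111)) [13022, 1248]
```

{"op": "drive_tool", "data": {
  "delta_pos": [
    [0,0,0],
    [0,0,0],
    [0,0,0],
    [0,0,0],
    [0,0,0],
    [-0.45,0.97,0.5],
    [0,0.97,0.5],
    [0,0.97,0],
    [0,0.97,0],
    [0,0.97,0],
    [0,0.97,0],
    [0,0,0]
  ],
  "twist": [-0.86,-0.86,-0.86,-0.86,-0.86,0,0,0,0,0,0,0],
  "grip": [0.5,1,1,1,1,1,1,1,1,1,1,1]
}}

```text
clock: 10.25
tcp_pos: [0.4936, -0.232, 0.2411]
eef_rot: [0.998, 0.068, -0.002, 0.0]
contact_force: [-0.2, 0.1, 0.4]
grip_width: 0.999
finger_force: 0.0
```

```bash
cat > look.py <<'E'
import sys
from station import bot,eyes
from h import *
n=sys.argv[1];g=tuple(map(float,sys.argv[2:5]));z=float(sys.argv[5])
o=bot.get_obs();c=eyes.get_calibration("wrist");w=eyes.snapshot("wrist")[...,::-1]
cv2.imwrite(f"pics/{n}.png",w)
m=mask(w,c,g,z);p,q=fit([(m,c)],g,z)
T=np.array(o["tcp_pos"]);Rt=R.from_quat(o["eef_rot"]).as_matrix()
d=Rt.T@(np.array([p[0],p[1],z])-T)
yaw=np.arctan2(Rt[1,0],Rt[0,0])
print("tcp",T.round(4),"yaw",round(yaw,4),"tray",p.round(4),"iou",round(q,3),"in tool mm",(d*1000).round(1),"twist units",round(-np.degrees(p[2]-yaw)/6,3))
v=w.copy();cv2.polylines(v,[np.int32(cv2.convexHull(np.float32([proj(c,X) for X in hull(p,z)])))],True,(0,255,0),1)
cv2.imwrite(f"pics/{n}_fit.png",v);np.savez(f"{n}.npz",m=m,**c)
E
python3 look.py l1 .518 -.2205 .147 .046
```

```text
tcp [ 0.4936 -0.232   0.2411] yaw 0.137 tray [ 0.5212 -0.2222  0.139 ] iou 0.977 in tool mm [ 29.3  -5.9 195. ] twist units -0.019
```

View pics/l1_fit.png

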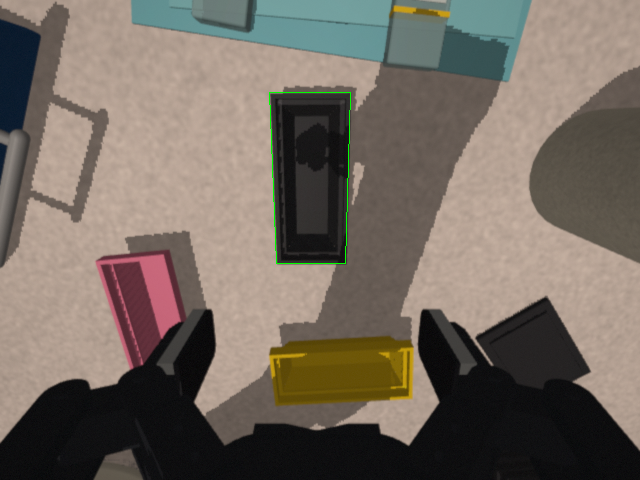

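The fit outlines the black tray at (311,180), axis-aligned with the tool. I'll take a second, lower look for height.

{"op": "drive_tool", "data": {
  "delta_pos": [
    [0,-0.15,0.8],
    [0,0,0.7],
    [0,0,0]
  ],
  "twist": [0,0,0],
  "grip": [1,1,1]
}}

```text
clock: 10.6
tcp_pos: [0.491, -0.2166, 0.1791]
eef_rot: [0.997, 0.074, -0.004, -0.003]
contact_force: [-0.0, 0.5, -0.1]
grip_width: 1.003
finger_force: 0.0
```

```bash
python3 look.py l2 .521 -.222 .139 .046
python3 - <<'E'
from h import *
V=[(d["m"],{k:d[k] for k in("K","rvec","tvec")}) for d in(np.load("l1.npz"),np.load("l2.npz"))]
print(fit(V,(.521,-.222,.139),None,.046),fit(V,(.521,-.222,.139),.046))
E
```

```text
tcp [ 0.491  -0.2166  0.1791] yaw 0.148 tray [ 0.521  -0.2225  0.1344] iou 0.985 in tool mm [ 29.8  11.  132.8] twist units 0.13
(array([ 0.52054161, -0.22274246,  0.14676702,  0.04341573]), np.float64(0.99117889294922)) (array([ 0.5207332 , -0.22274735,  0.1367011 ]), np.float64(0.9825324745614185))
```

{"op": "drive_tool", "data": {
  "delta_pos": [
    [0.35,0.13,0.5],
    [0.35,0.13,0.5],
    [0,0,0.7],
    [0,0,0.5],
    [0,0,0],
    [0,0,0],
    [0,0,0]
  ],
  "twist": [0,0,0,0,0,0,0],
  "grip": [0.8,0.75,0.75,0.75,0.75,0.75,0.75]
}}

```text
clock: 11.35
tcp_pos: [0.5252, -0.2259, 0.0975]
eef_rot: [0.997, 0.073, 0.001, 0.001]
contact_force: [-0.6, 0.4, -0.6]
grip_width: 0.874
finger_force: 0.0
```

```bash
python3 look.py l3 .5206 -.2227 .147 .046
```

```text
tcp [ 0.5252 -0.2259  0.0975] yaw 0.146 tray [ 0.5209 -0.2227  0.1383] iou 0.984 in tool mm [-3.9 -3.9 51.4] twist units 0.073
```

View pics/l3.png

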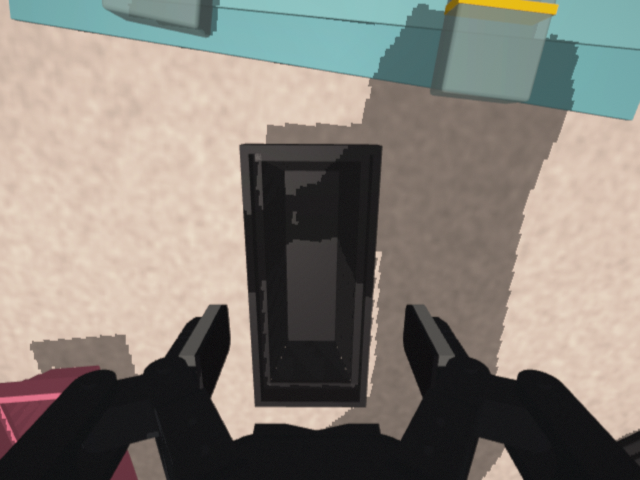

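The tips are at (228,306) and (405,306), about 15 mm ahead of the TCP at this opening, and the tray sits centrally between them. I'll descend so the tips end about 10 mm below the rim top, then grip.

{"op": "drive_tool", "data": {
  "delta_pos": [
    [-0.1,-0.1,0],
    [0,0,0.5],
    [0,0,0.4],
    [0,0,0.2],
    [0,0,0],
    [0,0,0]
  ],
  "twist": [0,0,0,0,0,0],
  "grip": [0.75,0.75,0.75,0.75,0.75,0.75]
}}

```text
clock: 12.0
tcp_pos: [0.5194, -0.2222, 0.0515]
eef_rot: [0.997, 0.073, -0.0, -0.0]
contact_force: [-0.4, -0.5, 0.9]
grip_width: 0.875
finger_force: 0.0
```

{"op": "drive_tool", "data": {
  "delta_pos": [
    [0,0,-0.06],
    [0,0,0],
    [0,0,0],
    [0,0,0],
    [0,0,0],
    [0,0,0]
  ],
  "twist": [0,0,0,0,0,0],
  "grip": [0.75,0.65,0.55,0.45,0.4,0.4]
}}

```text
clock: 12.6
tcp_pos: [0.5199, -0.2228, 0.0552]
eef_rot: [0.997, 0.073, 0.001, 0.001]
contact_force: [-1.1, -0.6, 7.1]
grip_width: 0.752
finger_force: 65.7
```

{"op": "drive_tool", "data": {
  "delta_pos": [
    [0,0,-0.2],
    [0,0,-0.5],
    [0,0,-0.8],
    [0,0,-0.8],
    [0,0,-0.8],
    [0,0,-0.8],
    [0,0,-0.6],
    [0,0,-0.4],
    [0,0,0],
    [0,0,0]
  ],
  "twist": [0,0,0,0,0,0,0,0,0,0],
  "grip": [0.3,0.3,0.3,0.3,0.3,0.3,0.3,0.3,0.3,0.3]
}}

```text
clock: 13.6
tcp_pos: [0.5189, -0.2223, 0.2497]
eef_rot: [0.997, 0.073, -0.0, 0.0]
contact_force: [-1.0, 0.2, -1.7]
grip_width: 0.75
finger_force: 67.1
```

Run:
```python
from station import bot,eyes
from h import *
o=bot.get_obs();c=eyes.get_calibration("wrist");w=eyes.snapshot("wrist")[...,::-1];s=eyes.snapshot("side")[...,::-1];cs=eyes.get_calibration("side")
T=np.array(o["tcp_pos"]);print(T,o["eef_rot"],o["contact_force"],o["finger_force"],o["grip_width"])
u,v=map(int,proj(cs,T-[0,0,.02]));
cr=s[max(0,v-50):v+50,max(0,u-67):u+67]
cv2.imwrite("pics/held.png",np.hstack([cv2.resize(w,(400,300)),cv2.resize(cr,(400,300),interpolation=cv2.INTER_CUBIC)]));cv2.imwrite("pics/heldw.png",w);print(u,v)
```

```text
[ 0.51890376 -0.22231916  0.24969711] [ 9.97349373e-01  7.27613117e-02 -9.52664282e-05  1.02567701e-04] [-1.04665557  0.17639818 -1.68498924] 67.05534338951111 0.7501969110431028
334 163
```

View pics/held.png

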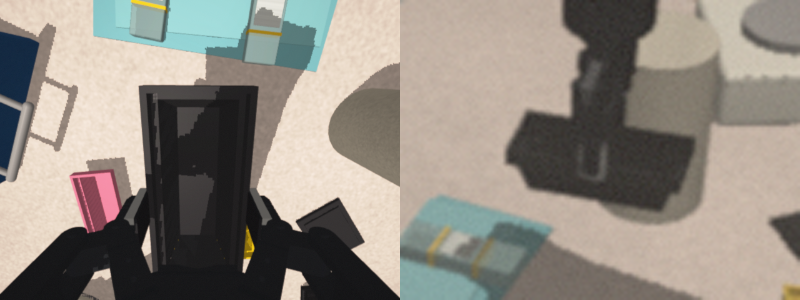

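The tray is held squarely (wrist view, crop (198,180)). The side view shows the tips at the rim band only. I'll carry it to a viewing spot beside the twin.

{"op": "drive_tool", "data": {
  "delta_pos": [
    [0,0,0],
    [0,0,0],
    [0,0,0],
    [0,0,0],
    [0,0,0],
    [0,0,0],
    [0,0,0],
    [0,0,0]
  ],
  "twist": [0.82,0.82,0.82,0.82,0.82,0.82,0.82,0.82],
  "grip": [0.3,0.3,0.3,0.3,0.3,0.3,0.3,0.3]
}}

```text
clock: 14.5
tcp_pos: [0.5185, -0.222, 0.2482]
eef_rot: [0.963, -0.269, -0.001, -0.0]
contact_force: [-0.5, 0.9, -1.0]
grip_width: 0.748
finger_force: 67.0
```

{"op": "drive_tool", "data": {
  "delta_pos": [
    [-0.5,-0.53,0],
    [-0.68,-0.73,0],
    [-0.68,-0.73,0],
    [-0.68,-0.73,0],
    [-0.68,-0.73,0],
    [-0.68,-0.73,0],
    [-0.5,-0.53,0],
    [-0.41,-0.4,0],
    [0,0,0],
    [0,0,0],
    [0,0,0]
  ],
  "twist": [0,0,0,0,0,0,0,0,0,0,0],
  "grip": [0.3,0.3,0.3,0.3,0.3,0.3,0.3,0.3,0.3,0.3,0.3]
}}

```text
clock: 15.6
tcp_pos: [0.4596, 0.0508, 0.2493]
eef_rot: [0.963, -0.268, -0.001, 0.0]
contact_force: [0.0, -0.3, -1.0]
grip_width: 0.75
finger_force: 67.0
```

```bash
python3 look.py d1 .526 .159 -.544 .078
python3 - <<'E'
from h import *
from station import eyes
d=np.load("d1.npz");c1={k:d[k] for k in("K","rvec","tvec")}
w=cv2.imread("pics/wrist2.png");c2=dict(K=d["K"],rvec=[-1.7362266800567996,2.364084541803789,0.3762925730233782],tvec=[0.1526559412844239,0.3854043658333808,0.5530852957501032])
m2=mask(w,c2,(.526,.159),.078);g=(.526,.159,-.544)
print(fit([(m2,c2)],g,.078))
V=[(d["m"],c1),(m2,c2)];print(fit(V,g,.078),fit(V,g,None,.078))
E
```

```text
tcp [0.4596 0.0508 0.2493] yaw -0.5427 tray [ 0.526  0.159 -0.544] iou 0.0 in tool mm [   1.1 -127.1  171.2] twist units 0.012
(array([ 0.52999093,  0.16143661, -0.54317024]), np.float64(0.9836734693877551))
(array([ 0.52999093,  0.16143661, -0.54317024]), np.float64(0.49183673469387756)) (array([ 0.53052511,  0.16194095, -0.53969207,  0.07673149]), np.float64(0.4946052406233944))
```

View pics/d1_fit.png

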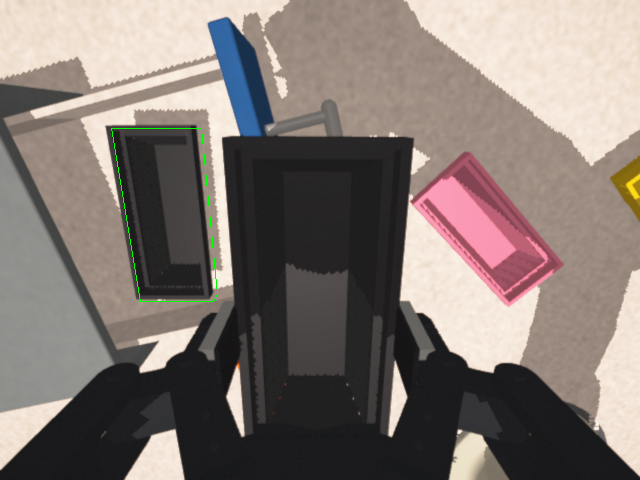

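The twin shows at (162,212), a few pixels left of the green guess. The held tray merged into the mask, so I'll refit with its columns excluded.

Run:
```python
from h import *
d=np.load("d1.npz");c1={k:d[k] for k in("K","rvec","tvec")}
w1=cv2.imread("pics/d1.png");w1[:,220:]=255;w1[305:]=255
w=cv2.imread("pics/wrist2.png");c2=dict(K=d["K"],rvec=[-1.7362266800567996,2.364084541803789,0.3762925730233782],tvec=[0.1526559412844239,0.3854043658333808,0.5530852957501032])
g=(.530,.1614,-.544);m1=mask(w1,c1,g,.078);m2=mask(w,c2,g,.078)
ys,xs=np.where(m1);print(xs.min(),xs.max(),ys.min(),ys.max())
p1=fit([(m1,c1)],g,.078);print(p1)
V=[(m1,c1),(m2,c2)];print(fit(V,g,.078));p,q=fit(V,g,None,.078);print(p,q)
T=np.array([.4596,.0508]);a=-.5427;x=np.array([np.cos(a),np.sin(a)]);y=np.array([np.sin(a),-np.cos(a)])
for P_ in(p1[0],p): D=P_[:2]-T;print("tool delta units",D@x/.04,D@y/.04)
# held tray: predicted rim far corners
Rt=np.c_[np.r_[x,0],np.r_[y,0],[0,0,-1]]
for s in(-1,1): print(proj(c1,np.r_[T,.2493]+Rt@[.0759,s*.033,.0092]))
```

```text
108 204 128 295
(array([ 0.52895002,  0.16613728, -0.6118099 ]), np.float64(0.809754103943873))
(array([ 0.53041241,  0.16139701, -0.5506885 ]), np.float64(0.8907108924329827))
[ 0.53041096  0.16619359 -0.53492063  0.06796336] 0.9146311628719186
tool delta units -0.004507644606087727 -3.364528307718198
tool delta units 0.026041259164133468 -3.3845963446623024
[222.40941118 137.20292159]
[413.97567627 137.38872184]
```

Run:
```python
from h import *
d=np.load("d1.npz");c=({k:d[k] for k in("K","rvec","tvec")})
w=cv2.imread("pics/d1.png")
for v in(150,200,250,300,340):
    print(v,w[v,0:150:6].max(1).tolist())
ax=np.array([.30,.954]);t=np.array([.530,.1614])
for uv in((10,140),(60,247),(110,352)): X=plane(c,uv,.116);print(X.round(4),"clear",(X[:2]-t)@ax)
```

```text
150 [142, 107, 67, 94, 156, 156, 154, 152, 154, 152, 155, 153, 155, 152, 146, 150, 246, 244, 234, 52, 31, 59, 37, 34, 34]
200 [141, 141, 145, 144, 146, 124, 68, 78, 159, 153, 153, 157, 156, 154, 156, 153, 154, 147, 156, 164, 65, 29, 65, 34, 36]
250 [143, 144, 143, 144, 145, 145, 146, 146, 145, 137, 67, 68, 154, 157, 155, 159, 159, 160, 150, 159, 158, 148, 41, 39, 33]
300 [145, 145, 146, 146, 145, 145, 144, 144, 146, 146, 147, 147, 145, 147, 72, 68, 158, 159, 153, 162, 163, 155, 156, 160, 157]
340 [144, 144, 144, 143, 146, 145, 146, 148, 148, 149, 149, 150, 150, 150, 147, 147, 147, 103, 70, 133, 129, 133, 144, 231, 247]
[0.6268 0.1943 0.116 ] clear 0.060416135221266286
[0.5521 0.2202 0.116 ] clear 0.06268803274586604
[0.4621 0.2505 0.116 ] clear 0.06465868466872954
```

There's about 62 mm from the twin's centre to the cabinet face, against about 53 mm for the fingers, so it clears. I'll move over the twin.

{"op": "drive_tool", "data": {
  "delta_pos": [
    [0.05,-0.4,0],
    [0,-0.7,0],
    [0,-0.8,0],
    [0,-0.8,0],
    [0,-0.4,0],
    [0,-0.16,0],
    [0,0,0],
    [0,0,0]
  ],
  "twist": [0,0,0,0,0,0,0,0],
  "grip": [0.3,0.3,0.3,0.3,0.3,0.3,0.3,0.3]
}}

```text
clock: 16.45
tcp_pos: [0.5278, 0.1603, 0.2494]
eef_rot: [0.963, -0.268, -0.0, 0.0]
contact_force: [-0.7, 0.2, -0.9]
grip_width: 0.75
finger_force: 67.0
```

Run:
```python
from station import bot,eyes
from h import *
o=bot.get_obs();T=np.array(o["tcp_pos"]);Rt=R.from_quat(o["eef_rot"]).as_matrix()
d=np.load("d1.npz");c1={k:d[k] for k in("K","rvec","tvec")}
w1=cv2.imread("pics/d1.png");w1[:,220:]=255;w1[305:]=255
g=(.530,.1614,-.544);m1=mask(w1,c1,g,.078,85)
p,q=fit([(m1,c1)],g,.078);print(p,q)
print(T,o["contact_force"],"yaw",np.arctan2(Rt[1,0],Rt[0,0]))
for P_ in(g,p): print("twin in tool mm",(Rt.T@(np.r_[P_[:2],.078]-T)*1e3).round(1))
```

```text
[ 0.53000231  0.16157824 -0.54036111] 0.9820660934981192
[0.52777921 0.16029235 0.24939366] [-0.69559388  0.16358173 -0.90206688] yaw -0.5423472266702484
twin in tool mm [  1.4  -2.3 171.4]
twin in tool mm [  1.3  -2.4 171.4]
```

Both wrist fits put the twin at (0.530, 0.1615) with yaw −0.54. I'll trim the offset and descend to just above its rim.

{"op": "drive_tool", "data": {
  "delta_pos": [
    [0.01,-0.06,0.3],
    [0,0,0.6],
    [0,0,0.6],
    [0,0,0.6],
    [0,0,0.4],
    [0,0,0.2],
    [0,0,0],
    [0,0,0]
  ],
  "twist": [0,0,0,0,0,0,0,0],
  "grip": [0.3,0.3,0.3,0.3,0.3,0.3,0.3,0.3]
}}

```text
clock: 17.25
tcp_pos: [0.5298, 0.163, 0.1422]
eef_rot: [0.964, -0.268, 0.0, -0.0]
contact_force: [-0.2, 0.0, -1.1]
grip_width: 0.749
finger_force: 67.0
```

{"op": "drive_tool", "data": {
  "delta_pos": [
    [0,0,0.1],
    [0,0,0.1],
    [0,0,0.1],
    [0,0,0.1],
    [0,0,0],
    [0,0,0]
  ],
  "twist": [0,0,0,0,0,0],
  "grip": [0.3,0.3,0.3,0.3,0.3,0.3]
}}

```text
clock: 17.85
tcp_pos: [0.5293, 0.1632, 0.1257]
eef_rot: [0.964, -0.267, -0.0, 0.0]
contact_force: [-0.6, 0.3, -1.2]
grip_width: 0.749
finger_force: 67.0
```

{"op": "drive_tool", "data": {
  "delta_pos": [
    [0,0.03,0.1],
    [0,0,0.1],
    [0,0,0.1],
    [0,0,0.1],
    [0,0,0],
    [0,0,0]
  ],
  "twist": [0,0,0,0,0,0],
  "grip": [0.3,0.3,0.3,0.3,0.3,0.3]
}}

```text
clock: 18.45
tcp_pos: [0.5286, 0.1622, 0.1097]
eef_rot: [0.964, -0.267, -0.0, 0.0]
contact_force: [-1.5, -0.3, -0.8]
grip_width: 0.752
finger_force: 67.0
```

{"op": "drive_tool", "data": {
  "delta_pos": [
    [0,0,0.05],
    [0,0,0.05],
    [0,0,0]
  ],
  "twist": [0,0,0],
  "grip": [0.3,0.3,0.3]
}}

```text
clock: 18.75
tcp_pos: [0.5286, 0.1621, 0.1056]
eef_rot: [0.964, -0.267, -0.0, 0.0]
contact_force: [-0.0, 0.6, -2.3]
grip_width: 0.752
finger_force: 67.0
```

{"op": "drive_tool", "data": {
  "delta_pos": [
    [0,0,0.04],
    [0,0,0.03],
    [0,0,0]
  ],
  "twist": [0,0,0],
  "grip": [0.3,0.3,0.3]
}}

```text
clock: 19.05
tcp_pos: [0.5288, 0.1621, 0.103]
eef_rot: [0.964, -0.267, -0.0, -0.0]
contact_force: [0.1, 0.3, -2.0]
grip_width: 0.751
finger_force: 67.0
```

{"op": "drive_tool", "data": {
  "delta_pos": [
    [0,0,0.03],
    [0,0,0]
  ],
  "twist": [0,0],
  "grip": [0.3,0.3]
}}

```text
clock: 19.25
tcp_pos: [0.5291, 0.1621, 0.1019]
eef_rot: [0.964, -0.267, 0.0, -0.0]
contact_force: [2.1, 0.3, -1.8]
grip_width: 0.749
finger_force: 67.0
```

{"op": "drive_tool", "data": {
  "delta_pos": [
    [0,0,0.03],
    [0,0,0]
  ],
  "twist": [0,0],
  "grip": [0.3,0.3]
}}

```text
clock: 19.45
tcp_pos: [0.5291, 0.162, 0.1012]
eef_rot: [0.964, -0.267, 0.0, -0.0]
contact_force: [-1.1, -0.5, 4.4]
grip_width: 0.752
finger_force: 67.5
```

{"op": "drive_tool", "data": {
  "delta_pos": [
    [0,0,0.03],
    [0,0,0]
  ],
  "twist": [0,0],
  "grip": [0.3,0.3]
}}

```text
clock: 19.65
tcp_pos: [0.5294, 0.1628, 0.1011]
eef_rot: [0.964, -0.267, 0.001, -0.0]
contact_force: [-2.8, -0.5, 12.2]
grip_width: 0.751
finger_force: 68.5
```

It touched down at TCP z = 0.101, the height expected for fully home. I'll ease off, open a little, and rise.

{"op": "drive_tool", "data": {
  "delta_pos": [
    [0,0,-0.03],
    [0,0,-0.02],
    [0,0,0],
    [0,0,0],
    [0,0,0],
    [0,0,0],
    [0,0,0]
  ],
  "twist": [0,0,0,0,0,0,0],
  "grip": [0.3,0.4,0.5,0.58,0.65,0.7,0.7]
}}

```text
clock: 20.35
tcp_pos: [0.5287, 0.1622, 0.1014]
eef_rot: [0.964, -0.267, -0.0, -0.0]
contact_force: [0.2, -0.1, -0.2]
grip_width: 0.845
finger_force: 0.0
```

{"op": "drive_tool", "data": {
  "delta_pos": [
    [0,0,-0.1],
    [0,0,-0.3],
    [0,0,-0.7],
    [0,0,-0.8],
    [0,0,-0.8],
    [0,0,-0.8],
    [0,0,-0.6],
    [0,0,0],
    [0,0,0]
  ],
  "twist": [0,0,0,0,0,0,0,0,0],
  "grip": [0.7,0.7,0.7,0.7,0.7,0.7,0.7,0.7,0.7]
}}

```text
clock: 21.25
tcp_pos: [0.5291, 0.1622, 0.2667]
eef_rot: [0.964, -0.267, 0.001, -0.001]
contact_force: [-0.1, -0.2, -0.4]
grip_width: 0.848
finger_force: 0.0
```

Run:
```python
from station import bot,eyes
from h import *
o=bot.get_obs();c=eyes.get_calibration("wrist");w=eyes.snapshot("wrist")[...,::-1];s=eyes.snapshot("scene")[...,::-1]
print(o["tcp_pos"],o["contact_force"],o["clock"])
cv2.imwrite("pics/end_s.png",s)
b=cv2.imread("pics/scene2.png")
r=(slice(240,340),slice(320,454))
f=lambda i:cv2.resize(i[r],(400,300),interpolation=cv2.INTER_CUBIC)
cv2.imwrite("pics/end.png",np.vstack([np.hstack([f(b),f(s)]),np.hstack([cv2.resize(w,(400,300)),cv2.resize(w[120:320,180:447],(400,300))])]))
```

```text
[0.52905671 0.16220577 0.26670801] [-0.08230705 -0.17156524 -0.40555725] 21.25
```

View pics/end.png

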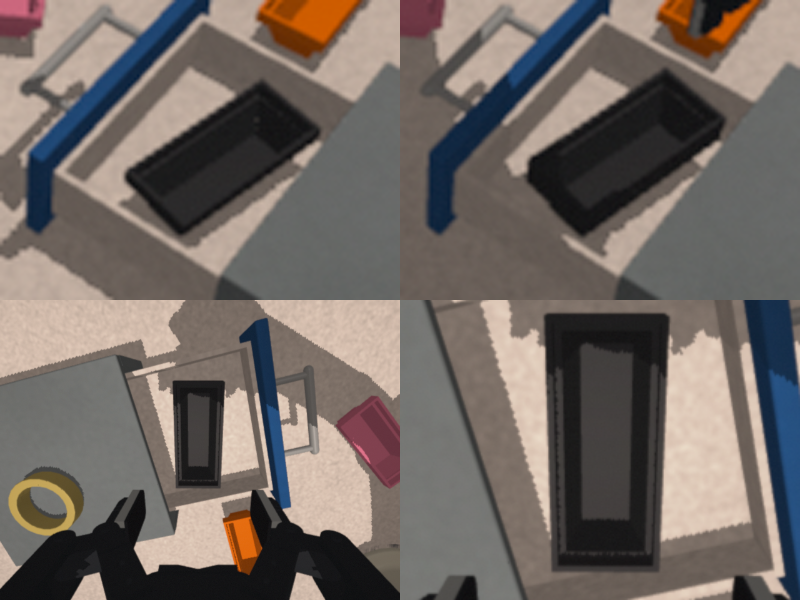

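The two trays are nested squarely (the single rim outline in the wrist crop, and the stack taller in the scene view). As a last check, I'll see whether the drawer sprang back from its stop after release, using the handle bar's position in the wrist images.

Run:
```python
from h import *
from station import eyes
c1=eyes.get_calibration("wrist")
c2=dict(K=c1["K"],rvec=[-1.7362266800567996,2.364084541803789,0.3762925730233782],tvec=[0.1526559412844239,0.3854043658333808,0.5530852957501032])
ax=np.array([.30,.954])
w=cv2.imread("pics/wrist2.png")
print("expected held bar centre",proj(c2,(.4812,.0102,.084)))
for v in(190,215,240): print(v,w[v,295:330].max(1).tolist())
# same check in scene: patch shift of drawer front/handle between release and now
a=cv2.imread("pics/scene2.png",0);b=cv2.imread("pics/end_s.png",0)
t=a[310:345,325:350]
r=cv2.matchTemplate(b[304:351,319:356],t,cv2.TM_CCOEFF_NORMED);print(cv2.minMaxLoc(r))
```

```text
expected held bar centre [314.90475554 217.15403399]
190 [219, 218, 216, 214, 216, 217, 217, 217, 216, 215, 198, 141, 129, 138, 145, 157, 168, 173, 161, 149, 143, 135, 121, 107, 103, 118, 122, 122, 124, 138, 171, 190, 216, 216, 216]
215 [219, 220, 221, 221, 221, 220, 216, 214, 212, 213, 202, 155, 130, 138, 145, 155, 169, 175, 162, 150, 144, 135, 121, 110, 114, 124, 127, 127, 127, 146, 193, 218, 220, 220, 220]
240 [216, 217, 219, 219, 218, 216, 213, 212, 210, 211, 204, 172, 130, 136, 144, 153, 166, 172, 163, 151, 143, 135, 123, 131, 182, 209, 212, 214, 219, 220, 219, 218, 215, 213, 212]
(-0.04116523638367653, 0.6261094808578491, (12, 12), (6, 1))
```

Run:
```python
from h import *
from station import eyes
c=eyes.get_calibration("wrist");w=eyes.snapshot("wrist")[...,::-1];g=w.max(2)
h0=np.array([.4812,.0102]);ax=np.array([.30,.954]);y=np.array([.954,-.30])
for off in(-.02,0,.02):
    line=[]
    ds=np.arange(-.025,.03,.0005)
    for d in ds: u,v=proj(c,np.r_[h0+ax*d+y*off,.084]);line.append(int(cv2.getRectSubPix(np.ascontiguousarray(g),(1,1),(float(u),float(v)))[0,0]))
    print(off,list(zip((ds[::2]*1e3).round(1).tolist(),line[::2])))
```

```text
-0.02 [(-25.0, 130), (-24.0, 129), (-23.0, 130), (-22.0, 129), (-21.0, 130), (-20.0, 131), (-19.0, 134), (-18.0, 184), (-17.0, 217), (-16.0, 216), (-15.0, 215), (-14.0, 217), (-13.0, 220), (-12.0, 220), (-11.0, 221), (-10.0, 220), (-9.0, 220), (-8.0, 219), (-7.0, 219), (-6.0, 221), (-5.0, 221), (-4.0, 189), (-3.0, 115), (-2.0, 92), (-1.0, 91), (0.0, 93), (1.0, 100), (2.0, 117), (3.0, 123), (4.0, 135), (5.0, 137), (6.0, 128), (7.0, 116), (8.0, 102), (9.0, 121), (10.0, 202), (11.0, 224), (12.0, 226), (13.0, 225), (14.0, 222), (15.0, 220), (16.0, 218), (17.0, 218), (18.0, 218), (19.0, 219), (20.0, 220), (21.0, 222), (22.0, 224), (23.0, 225), (24.0, 223), (25.0, 222), (26.0, 221), (27.0, 220), (28.0, 219), (29.0, 219)]
0 [(-25.0, 127), (-24.0, 125), (-23.0, 125), (-22.0, 124), (-21.0, 126), (-20.0, 127), (-19.0, 127), (-18.0, 126), (-17.0, 128), (-16.0, 130), (-15.0, 132), (-14.0, 131), (-13.0, 129), (-12.0, 126), (-11.0, 125), (-10.0, 124), (-9.0, 124), (-8.0, 126), (-7.0, 126), (-6.0, 127), (-5.0, 128), (-4.0, 115), (-3.0, 94), (-2.0, 90), (-1.0, 90), (0.0, 90), (1.0, 93), (2.0, 91), (
[... 350 characters left out ...]
 125), (-24.0, 126), (-23.0, 127), (-22.0, 128), (-21.0, 128), (-20.0, 127), (-19.0, 127), (-18.0, 126), (-17.0, 128), (-16.0, 128), (-15.0, 127), (-14.0, 126), (-13.0, 124), (-12.0, 124), (-11.0, 122), (-10.0, 122), (-9.0, 123), (-8.0, 123), (-7.0, 126), (-6.0, 126), (-5.0, 126), (-4.0, 114), (-3.0, 94), (-2.0, 90), (-1.0, 90), (0.0, 91), (1.0, 92), (2.0, 91), (3.0, 87), (4.0, 85), (5.0, 84), (6.0, 82), (7.0, 80), (8.0, 77), (9.0, 87), (10.0, 118), (11.0, 128), (12.0, 126), (13.0, 123), (14.0, 123), (15.0, 121), (16.0, 123), (17.0, 124), (18.0, 125), (19.0, 127), (20.0, 127), (21.0, 128), (22.0, 128), (23.0, 130), (24.0, 130), (25.0, 128), (26.0, 127), (27.0, 126), (28.0, 125), (29.0, 124)]
```

The bar sits about 2.5–2.9 mm inward of where I held it. That matches the buffer's spring-back, leaving the drawer roughly 1 mm from its stop, and it hasn't moved since release. I'm handing in.

```bash
python3 -c "
from station import bot
print(bot.finish_job())"
```

```text
the job is handed in; nothing more can be done
None
```

I handed the job in with the drawer about 1 mm (±2 mm, measured by camera) from its stop and the black tray nested squarely in its twin and released; no verdict came back.

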